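# Function-check the emergency stop of a test bench

### The arm

A 7-joint arm with a two-finger parallel gripper is mounted at the origin on the work surface. World frame = base frame: x ahead of the robot, y to its left, z up, the work surface at z = 0. Lengths are in m, angles in rad, forces in N, time in s.
With the tool pointing down it reaches from about 0.35 to 0.9 m from the base axis. Payload 8.1 kg.
Tool frame: the origin (TCP) lies on the centre line of the jaws, within the pads' length; the fingertips stand 25 mm ahead of it and the grasp point (between the pads) lies 6 mm ahead of it (bot.tip_extent is the distance from the TCP to the fingertips, in m); z points along the fingers, y is the line along which they close (so a half turn about z gives the same grasp; the last joint's range is limited). The gripper opens to 92 mm and grips with 3 to 60 N. Pads are 19 mm wide; open, the fingers measure 130 mm over their backs; the gripper's body (75 mm by 190 mm) begins 47 mm behind the grasp point.
Start: joints at [-1.223, 0.434, 0.025, 1.573, -0.012, 1.134, -0.075], TCP at [0.272, 0.563, 0.215] pointing down, gripper open.
Joint ranges: [-2.62, 2.62], [-0.44, 2.09], [-1.27, 1.32], [0.08, 2.57], [-1.32, 4.46], [0.12, 2], [-2.74, 2.74]. Speed limits (rad/s): [2.22, 2.22, 3.01, 3.01, 3.14, 3.14, 3.14].

### API

Orientations are given as a rotation vector (axis times angle).
In Python, from plant import bot gives the robot as it stands. The module is installed in compiled form; this text tells all that it offers.
- The arm moves only by the tool step_arm, never from a script. Its argument "steps" is text: rows parted by semicolons, each of 5 numbers parted by spaces: the shift along the tool's x, y, z in mm, then the turn about the tool's z in degrees, then the opening, from -1 (shut) to 1 (fully open), so that 0 is half open. In form: x y z spin jaw; .... A call has exactly 8 rows; each row shifts and turns the commanded pose from where the row before left it, along the tool's axes as they then stand; what a row does not reach is not made up. A row lasts 1/12 s, in which the tool goes at most 41.7 mm and 7.16 degrees, less where a joint would pass 70% of its speed; a pose out of reach is approached as far as the arm can. A call is refused whole if a number of a shift passes 41.7 or a number of a turn 7.16, either way. A call with a gripper value outside its range is refused whole. The fingers move at their own pace and stop on an object; the grip force is fixed at half the most. Time passes only in rows, so rows that do not move let the fingers close, or fill a call up. It gives the time, the measured TCP pose, the force, the opening and the grip force at its end, in the units of the state.
- bot.sense(): the state, without advancing time (a new reading comes with each control period).
- bot.capture(name): name is "side" or "top"; returns the picture (420x560x3 uint8, red, green, blue); there is no depth.
- bot.camera_params(name): a dict with "fx", "fy", "cx", "cy" (pixels), "world_to_cam" (4x4, takes a point from world to camera coordinates). Camera axes: x right, y down, z forward; pixel columns grow to the right and rows downward; lengths in m; the calibration is good to about 2 mm. A picture is of the moment at which its call begins. camera_params takes no time and is no camera call.
- bot.job_done(): hands the job in; it is judged then, once.
The state is a dict: "t": time; "qpos": joint angles; "dq": joint speeds; "tau": joint torques, N m; "eef_pos": TCP position; "ee_rot": TCP orientation; "wrist_force": force on the tool from outside, world axes, zero at the start; "torque": the same for the moment, N m; "width": finger opening in m; "grasp_force": force on a finger pad.
Only numpy, scipy, OpenCV 4.12 (cv2) and the standard library are available. Lean on these libraries where they do the work, as an engineer would, in place of code of your own. Each camera call takes 0.05 s, during which the arm holds its last target. There are 200 camera calls.

### The job

Check the emergency stop on the yellow box: press the red mushroom button in until it latches, and let go so that it stays in; then push one of its two wings round clockwise (seen from above) until the latch lets go and the button springs back out, and move clear. Do not pinch or grip the button or pick anything up, do not press the green button on the grey start box, and leave the jar, the orange bobbin and the screwdriver where they are.

Things in the scene. Friction and masses are not known exactly. Their poses are not given: they have to be found in the camera images.
- stop_top (a point): Centre of the flat top of the red mushroom head (60 mm across), on its axis: 114 mm above the bench with the button out, about 106 mm latched in. The flat is 38 mm across and 6 mm above the tops of the wings. z points up; the two wings stick out along +y and -y of this frame, which turns with the head.
- wing_a (a point): Middle of the face to push on the +y wing; it looks to -x of the stop_top frame and is pushed towards +x (clockwise from above). Each wing is a red bar with a white mark on top, 10 mm thick, 14 mm high, reaching 51 mm from the axis. This point is 42 mm from the axis, 7 mm below the wing's top, 31 mm above the yellow box's top (23 mm when latched), and moves with the head.
- wing_b (a point): The same point of the other wing (on the -y side): the face looks to +x of the stop_top frame and is pushed towards -x (clockwise from above).
- stop_press (a joint): How far the button is pressed, m: 0 out, end stop 0.0105; it latches only when pressed home to the end stop (past 0.0098), and then rests at about 0.008. A spring pushes it out: about 5 N to start, 7 to 10 N to pass the latch, so a lighter push does not latch it.
- stop_twist (a joint): Turn of the head, rad, 0 at rest and growing clockwise seen from above, end stop 0.8 (it cannot turn the other way). With the button latched in, the latch lets go at about 0.5 and the button springs out; let go of the wing then, and a spring turns the head back to 0. It takes 0.1 to 0.15 N m, about 3 N at a wing.
- stop_box: Yellow housing 100 x 100 x 70 mm, fixed to the bench, that carries the button; origin at the centre of its underside. At rest the wings lie along its y axis. Under the head, a black collar 36 mm across rises 13 mm above the box's top.
- stop_side_a: The half of the head's flank and of both wings' sides that looks to -x of the stop_top frame; its origin is on the axis at the box's top (button out). Pressing fingers against this half and the other half at once counts as pinching.
- stop_side_b: The other half of the head's flank and wing sides, looking to +x of the stop_top frame; same origin.
- start_box: Grey start box 80 x 120 x 60 mm with a green push button (28 mm across, top 79 mm above the bench) and an amber lamp, fixed to the bench; origin at the centre of its underside. Not to be used. It may stand to the left or to the right of the yellow box.
- start_button (a joint): Travel of the green button on the grey box, m, 0 out and 0.006 fully in. Leave alone.
- flux_jar_mid (a point): Centre of a loose jar with a white lid, 42 mm across and 75 mm high, standing between the two boxes. Leave alone.
- bobbin_mid (a point): Centre of a loose orange plastic bobbin, 38 mm across, 28 mm high. Leave alone.
- driver: A loose screwdriver lying on the bench, about 200 mm long. Leave alone.
Things that resemble listed ones, but are neither listed nor needed, are in the scene too. Of the things like the stop_box, leave any that is pink or purple; of the rest the smaller one is meant.

How it is judged:
On the way, in this order (a step that is already met when the one before it is completed fails the run):
1. the button is pressed in and, let go by the robot, stays latched in (value of joint stop_press above 0.006 m and contact force between each of the fingers, the arm and stop_box below 0.1 N), for 0.2 s.
2. the head is twisted clockwise far enough to free the latch (value of joint stop_twist above 0.4 rad), for 0.04 s.
At the end, for the whole second after the job is handed in: The red button is fully out (within 2 mm) and turned back to rest (within 0.1 rad), the green button is out, and jar, bobbin and screwdriver are within 20 mm of where they stood (value of joint each of stop_press, start_button below 0.002 m and value of joint stop_twist below 0.1 rad and distance of each of flux_jar_mid, bobbin_mid, driver from where it was at the start of the episode below 0.02 m); the robot touches nothing.
It fails at once if the button is pinched: fingers press on opposite sides of the head or of a wing at once (contact force between the fingers and stop_side_a above 1 N and contact force between the fingers and stop_side_b above 1 N).
It fails at once if the green start button is pressed (value of joint start_button above 0.003 m).
It fails at once if the jar, the bobbin or the screwdriver is knocked, lifted or carried (distance of any of flux_jar_mid, bobbin_mid, driver from where it was at the start of the episode above 0.02 m).
It also fails if it takes over 51 s, if anything falls off the work surface, if the arm or the gripper's body presses on something with over 40 N, if the wrist force passes 120 N, or if a joint passes its speed limit or range.

## Working session

There is one attempt and no reset: what is moved stays moved. The work goes in short steps, Python scripts to look and compute and a tool call to move; the robot and the scene stay as the last step left them, time stands still between calls to the robot, and variables do not carry over. Pictures are saved under pics/ and viewed, at most 10 in all, crops included, and the job is handed in when it is done.

Besides the shell and the picture viewer there is one more tool, called after "Request:" as name(argument=value, ...), one argument or row to a line, values as JSON. step_arm: Moves the arm, as the interface text tells. Its arguments: {"type":"object","properties":{"steps":{"type":"string"}},"required":["steps"]}

```bash
mkdir -p pics; python3 - <<'E'
from plant import bot
import cv2
for n in("top","side"):
    cv2.imwrite(f"pics/{n}0.png",bot.capture(n)[:,:,::-1]); p=bot.camera_params(n); print(n,p)
s=bot.sense();print(s["eef_pos"],s["ee_rot"],s["width"],s["t"])
E
```

```text
top {'fx': 404.2859289616282, 'fy': 404.2859289616282, 'cx': 275.9694418885503, 'cy': 208.43596267702685, 'world_to_cam': array([[ 6.00120863e-04, -9.99849594e-01,  1.73329062e-02,
        -7.75740941e-02],
       [-9.98577022e-01, -1.52345706e-03, -5.33067572e-02,
         5.53689814e-01],
       [ 5.33251455e-02, -1.72762514e-02, -9.98427744e-01,
         1.16256321e+00],
       [ 0.00000000e+00,  0.00000000e+00,  0.00000000e+00,
         1.00000000e+00]])}
side {'fx': 500.3721674238408, 'fy': 500.3721674238408, 'cx': 284.8889662782006, 'cy': 208.53662351933997, 'world_to_cam': array([[ 0.99625659, -0.08603795, -0.00838364, -0.55169165],
       [-0.0709389 , -0.75827212, -0.64806717,  0.04747352],
       [ 0.04940129,  0.64623591, -0.76153704,  1.29978018],
       [ 0.        ,  0.        ,  0.        ,  1.        ]])}
[0.27212663 0.56212868 0.21422469] [-7.02157699e-01 -3.06191384e+00  2.18940417e-03] 0.09203873608449903 0.1
```

View pics/top0.png

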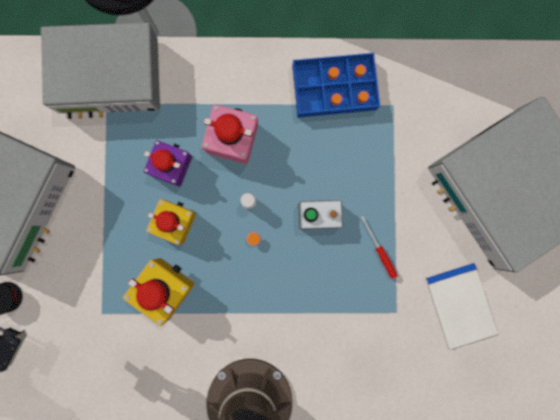

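View pics/side0.png

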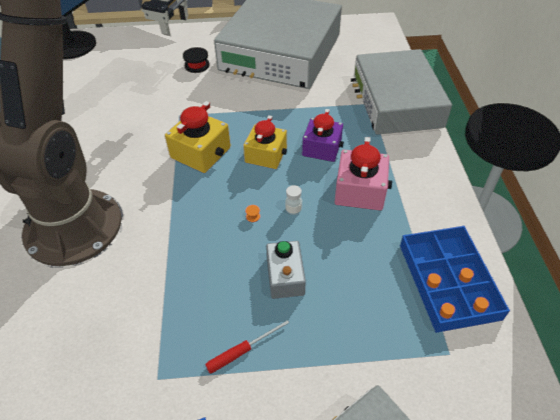

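Candidates in the top view are the big yellow box (160,292), the small yellow box (171,222), the purple box (167,162) and the pink box (230,135). By the description it is the small yellow one at (171,222), so I'll check it in a close crop.

```bash
cat > h.py <<'E'
import numpy as np,cv2
from plant import bot
def ray(n,uv,z):
    p=bot.camera_params(n);T=np.array(p["world_to_cam"]);R=T[:3,:3];c=-R.T@T[:3,3]
    d=R.T@np.array([(uv[0]-p["cx"])/p["fx"],(uv[1]-p["cy"])/p["fy"],1]);return c+d*(z-c[2])/d[2]
def proj(n,P):
    p=bot.camera_params(n);q=(np.array(p["world_to_cam"])@np.append(P,1))[:3]
    return np.array([p["fx"]*q[0]/q[2]+p["cx"],p["fy"]*q[1]/q[2]+p["cy"]])
E
python3 - <<'E'
from h import *
im=cv2.imread("pics/top0.png");x0,y0,x1,y1=135,190,210,255
c=im[y0:y1,x0:x1];h=cv2.cvtColor(c,cv2.COLOR_BGR2HSV)
red=((h[...,0]<8)|(h[...,0]>172))&(h[...,1]>150)&(h[...,2]>70)
yel=(h[...,0]>18)&(h[...,0]<32)&(h[...,1]>120)
wh=(h[...,1]<70)&(h[...,2]>170)
for nm,m,z in(("red",red,.10),("yel",yel,.07),("wh",wh,.108)):
    n,l,st,ce=cv2.connectedComponentsWithStats(m.astype(np.uint8))
    for i in range(1,n):
        if st[i,4]>3: uv=ce[i]+[x0,y0];print(nm,st[i],uv.round(1),ray("top",uv,z).round(4))
ys,xs=np.where(yel);print(cv2.minAreaRect(np.c_[xs,ys].astype(np.float32)))
cv2.imwrite("pics/crop0.png",np.hstack([cv2.resize(c,(390,338),interpolation=cv2.INTER_CUBIC),cv2.resize(cv2.imread("pics/side0.png")[105:175,230:300],(338,338),interpolation=cv2.INTER_CUBIC)]))
E
```

```text
red [ 19  22  24  20 353] [166.6 221.1] [0.5146 0.2184 0.1   ]
yel [ 13  10  47  45 854] [173.  222.2] [0.5124 0.2084 0.07  ]
wh [13 24  6  4 17] [150.6 215.3] [0.53   0.2591 0.108 ]
wh [43 35  5  5 20] [180.  227.1] [0.4986 0.1807 0.108 ]
((36.09482955932617, 31.61206817626953), (38.4727897644043, 36.76580047607422), 23.198591232299805)
```

View pics/crop0.png

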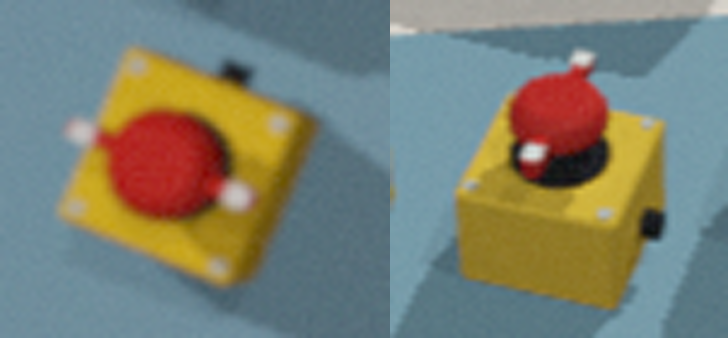

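The crop shows the small yellow box with the red head at about (166,221) and white wing marks at (150.6,215.3) and (180,227.1). The marks put the axis at about (0.5145, 0.2195), with the wings along 68° in the world frame. The tool's y axis is now at 64°. I'll press with the jaws shut.

Request:
step_arm(
  steps="0 0 -15 0 -1; -33 -18 -10 0 -1; -33 -18 0 0 -1; -33 -18 0 0 -1; -33 -18 0 0 -1; -33 -18 0 0 -1; -33 -18 0 0 -1; -33 -18 0 0 -1",
)

```text
t: 0.77
eef_pos: [0.4259, 0.3467, 0.2397]
ee_rot: [-0.702, -3.062, 0.0]
wrist_force: [1.1, 0.4, 0.4]
width: 0.0433
grasp_force: 0.0
```

Request:
step_arm(
  steps="-33 -18 0 0 -1; -33 -18 0 0 -1; -33 -18 0 0 -1; -20 -14 0 0 -1; 0 0 0 4 -1; 0 0 10 0 -1; 0 0 0 0 -1; 0 0 0 0 -1",
)

```text
t: 1.43
eef_pos: [0.5015, 0.2364, 0.2288]
ee_rot: [-0.802, -3.035, 0.002]
wrist_force: [-0.2, 0.4, -0.4]
width: 0.0008
grasp_force: 0.0
```

```bash
cat >> h.py <<'E'
from scipy.spatial.transform import Rotation as Ro
AX=np.array([.5145,.2195])
def st():
    s=bot.sense();R=Ro.from_rotvec(s["ee_rot"]).as_matrix();p=s["eef_pos"]
    d=R.T@np.append(AX-p[:2],0)*1000
    print("t",s["t"],"tcp",p.round(4),"F",np.round(s["wrist_force"],1),"w",round(s["width"],4),"yaw y",np.degrees(np.arctan2(R[1,1],R[0,1])).round(1),"z",R[:,2].round(3),"axis in tool mm",d.round(1),"tip z",(p[2]-bot.tip_extent).round(4))
E
python3 - <<'E'
from h import *
st()
a=bot.capture("side")
cv2.imwrite("pics/s1.png",cv2.resize(a[60:200,200:360],(640,560))[:,:,::-1])
b=bot.capture("top");cv2.imwrite("pics/t1.png",cv2.resize(b[150:290,100:240],(560,560))[:,:,::-1])
E
```

```text
t 1.4333 tcp [0.5015 0.2364 0.2288] F [-0.2  0.4 -0.4] w 0.0008 yaw y 60.4 z [-0.002 -0.001 -1.   ] axis in tool mm [-19.7  -8.2  -0. ] tip z 0.2038
```

View pics/s1.png

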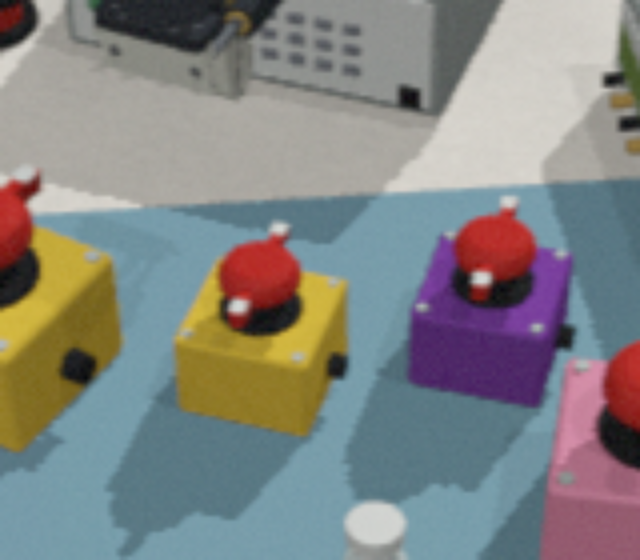

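The side crop shows the shut fingertips at about (240,90) in the crop, above the small yellow button at (260,275), with its wings at rest. I'll cross-check the axis from the side view's wing marks.

```bash
python3 - <<'E'
from h import *
im=cv2.imread("pics/side0.png");x0,y0,x1,y1=252,112,282,150
h=cv2.cvtColor(im[y0:y1,x0:x1],cv2.COLOR_BGR2HSV)
m=(h[...,1]<80)&(h[...,2]>150)
n,l,s,c=cv2.connectedComponentsWithStats(m.astype(np.uint8))
for i in range(1,n):
    if s[i,4]>2: uv=c[i]+[x0,y0];print(s[i],uv.round(1),ray("side",uv,.108).round(4))
E
```

```text
[ 0  3 20 13 96] [258.5 119. ] [0.5021 0.2555 0.108 ]
[20  8 10  9 58] [277.3 123.5] [0.5535 0.231  0.108 ]
[ 5 23  5  3 14] [259.1 136.1] [0.5002 0.1834 0.108 ]
[21 36  3  2  6] [274.  148.5] [0.5369 0.1302 0.108 ]
```

Request:
step_arm(
  steps="0 0 0 -7.1 -1; -10 -5 5 -0.9 -1; -9 -4 20 0 -1; 0 0 20 0 -1; 0 0 20 0 -1; 0 0 10 0 -1; 0 0 0 0 -1; 0 0 0 0 -1",
)

```text
t: 2.2
eef_pos: [0.5167, 0.2204, 0.1551]
ee_rot: [-0.593, -3.085, 0.0]
wrist_force: [0.4, 0.5, -0.2]
width: 0.0007
grasp_force: 0.0
```

```bash
python3 -c "
from h import *
st()"
```

```text
t 2.2 tcp [0.5167 0.2204 0.1551] F [ 0.4  0.5 -0.2] w 0.0007 yaw y 68.2 z [-0. -0. -1.] axis in tool mm [ 1.7 -1.7  0. ] tip z 0.1301
```

Request:
step_arm(
  steps="1 -1 10 0 -1; 0 0 5 0 -1; 0 0 4 0 -1; 0 0 4 0 -1; 0 0 2 0 -1; 0 0 2 0 -1; 0 0 0 0 -1; 0 0 0 0 -1",
)

```text
t: 2.87
eef_pos: [0.5157, 0.2193, 0.128]
ee_rot: [0.595, 3.085, 0.0]
wrist_force: [0.2, -0.1, 1.3]
width: 0.0006
grasp_force: 0.0
```

Request:
step_arm(
  steps="0 0 1 0 -1; 0 0 0 0 -1; 0 0 0 0 -1; 0 0 0 0 -1; 0 0 0 0 -1; 0 0 0 0 -1; 0 0 0 0 -1; 0 0 0 0 -1",
)

```text
t: 3.53
eef_pos: [0.5157, 0.2193, 0.127]
ee_rot: [0.595, 3.085, 0.0]
wrist_force: [-0.2, -0.3, 0.0]
width: 0.0
grasp_force: 0.0
```

```bash
python3 - <<'E'
from h import *
st()
a=bot.capture("side")
cv2.imwrite("pics/s2.png",cv2.resize(a[80:180,210:330],(720,600))[:,:,::-1])
E
```

```text
t 3.5333 tcp [0.5157 0.2193 0.127 ] F [-0.2 -0.3  0. ] w 0.0 yaw y 68.2 z [ 0.  0. -1.] axis in tool mm [ 1.2 -0.3 -0. ] tip z 0.102
```

View pics/s2.png

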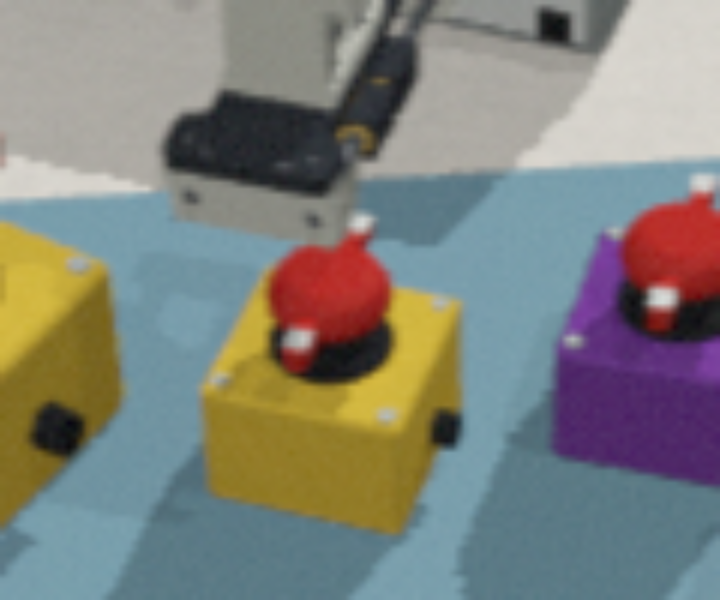

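The gripper appears behind and to the left of the button at about (265,190) in the crop, and it isn't touching it. I'll compare that with the projected TCP.

```bash
python3 - <<'E'
from h import *
s=bot.sense();p=s["eef_pos"]
for n in("side","top"):
    print(n,proj(n,p-[0,0,.025]).round(1),proj(n,p+[0,0,.1]).round(1), proj(n,[.515,.22,.114]).round(1))
a=bot.capture("side");b=bot.capture("top")
cv2.imwrite("pics/full2.png",np.hstack([cv2.resize(a[0:260,100:400],(460,400)),cv2.resize(b[110:330,60:260],(330,400))[:, :]])[:,:,::-1])
E
```

```text
side [264.1 128.8] [262.2  91.6] [263.7 125.3]
top [166.1 220.7] [152.7 219.5] [164.7 220.9]
```

View pics/full2.png

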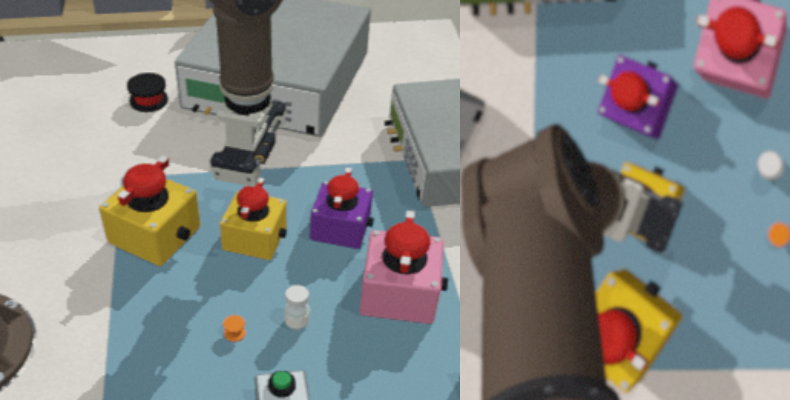

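```bash
python3 - <<'E'
from h import *
s=bot.sense();p=s["eef_pos"];R=Ro.from_rotvec(s["ee_rot"]).as_matrix()
out=[]
for n,(x0,y0,w,hh) in(("side",(215,40,100,130)),("top",(120,170,100,130))):
    a=bot.capture(n)[:,:,::-1]
    c=cv2.resize(a[y0:y0+hh,x0:x0+w],None,fx=4,fy=4,interpolation=cv2.INTER_CUBIC)
    def mk(v,col):
        q=((proj(n,p+R@np.array(v))-[x0,y0])*4).astype(int);cv2.circle(c,tuple(q.tolist()),4,col,-1)
    mk([0,0,.025],(255,0,255));mk([0,0,0],(0,255,0))
    for y in(-.019,.019): mk([0,y,.025],(255,255,0))
    for x in(-.0375,.0375):
        for y in(-.095,.095): mk([x,y,-.041],(0,255,255))
    out.append(c)
cv2.imwrite("pics/z3.png",np.hstack(out))
T=[.2721,.5621,.2142]
print(proj("side",T),proj("top",T))
E
```

```text
[175.52428101  31.02672031] [  6.42526644 322.79045646]
```

View pics/z3.png

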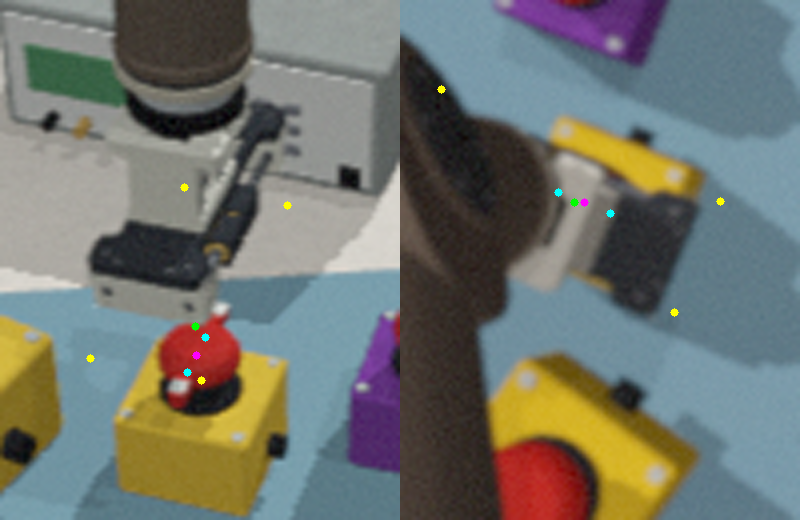

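The composite shows the visible gripper body (side about (155,270), top about (650,250)) roughly 50 mm higher than the reported pose implies. There is no contact force and the button is not pressed. I'll triangulate the body's near end to measure that offset.

```bash
python3 - <<'E'
from h import *
def tri(a,b):
    A=[];B=[]
    for n,uv in(("side",a),("top",b)):
        p0=ray(n,uv,.0);p1=ray(n,uv,.3);d=(p1-p0)/np.linalg.norm(p1-p0);M=np.eye(3)-np.outer(d,d);A.append(M);B.append(M@p0)
    x=np.linalg.solve(sum(A),sum(B));return x.round(4),[ (m@x-b).round(4) for m,b in zip(A,B)][0]
S=lambda u,v:(215+u/4,40+v/4);Tp=lambda u,v:(120+(u-400)/4,170+v/4)
s=bot.sense();p=s["eef_pos"];R=Ro.from_rotvec(s["ee_rot"]).as_matrix()
for nm,a,b in(("R topedge",S(216,288),Tp(697,198)),("L topedge",S(93,273),Tp(655,314)),("R bot",S(213,318),Tp(690,205)),("L bot",S(95,305),Tp(645,312))):
    x,r=tri(a,b);print(nm,x,r,"tool mm",((R.T@(x-p))*1000).round(1))
# shadow / joints
print(np.round(s["qpos"],4),s["tau"].round(2))
E
```

```text
R topedge [0.5213 0.1185 0.24  ] [-0.0058  0.0001 -0.0001] tool mm [ -42.7  -91.5 -113.1]
L topedge [0.4502 0.1426 0.2382] [-0.0025 -0.      0.0001] tool mm [  32.3  -95.6 -111.3]
R bot [0.5185 0.1284 0.2087] [-0.0064  0.0001 -0.0001] tool mm [-36.4 -83.4 -81.8]
L bot [0.4494 0.1562 0.2023] [-0.0021 -0.      0.0001] tool mm [ 38.1 -83.3 -75.4]
[-0.6054  0.4202  0.1463  1.8485 -0.0773  0.8783  0.7675] [-0.000e+00 -6.027e+01  2.600e+00 -2.660e+01 -1.000e-02  9.000e-02
 -0.000e+00]
```

Request:
step_arm(
  steps="0 0 2 0 -1; 0 0 2 0 -1; 0 0 2 0 -1; 0 0 2 0 -1; 0 0 2 0 -1; 0 0 0 0 -1; 0 0 0 0 -1; 0 0 0 0 -1",
)

```text
t: 4.45
eef_pos: [0.5157, 0.2194, 0.1169]
ee_rot: [-0.595, -3.085, -0.0]
wrist_force: [-0.0, 0.0, -0.6]
width: 0.0003
grasp_force: 0.0
```

Request:
step_arm(
  steps="0 0 2 0 -1; 0 0 2 0 -1; 0 0 2 0 -1; 0 0 2 0 -1; 0 0 2 0 -1; 0 0 0 0 -1; 0 0 0 0 -1; 0 0 0 0 -1",
)

```text
t: 5.12
eef_pos: [0.5157, 0.2194, 0.107]
ee_rot: [0.595, 3.085, 0.0]
wrist_force: [-0.2, -1.3, -0.1]
width: 0.0004
grasp_force: 0.0
```

Request:
step_arm(
  steps="0 0 2 0 -1; 0 0 2 0 -1; 0 0 2 0 -1; 0 0 2 0 -1; 0 0 0 0 -1; 0 0 0 0 -1; 0 0 0 0 -1; 0 0 0 0 -1",
)

```text
t: 5.78
eef_pos: [0.5159, 0.2194, 0.0992]
ee_rot: [0.595, 3.084, 0.001]
wrist_force: [-0.5, -0.8, 5.4]
width: 0.0004
grasp_force: 2.6
```

Contact at last: 5.4 N with the reported tip at 74 mm, so the reported z reads about 38 mm low. From here I go by force.

Request:
step_arm(
  steps="0 0 2 0 -1; 0 0 2 0 -1; 0 0 2 0 -1; 0 0 1 0 -1; 0 0 0 0 -1; 0 0 0 0 -1; 0 0 0 0 -1; 0 0 0 0 -1",
)

```text
t: 6.45
eef_pos: [0.5159, 0.2194, 0.0923]
ee_rot: [0.595, 3.084, 0.001]
wrist_force: [-1.0, -0.8, 6.0]
width: 0.0007
grasp_force: 3.1
```

Request:
step_arm(
  steps="0 0 1 0 -1; 0 0 1 0 -1; 0 0 1 0 -1; 0 0 1 0 -1; 0 0 0 0 -1; 0 0 0 0 -1; 0 0 0 0 -1; 0 0 0 0 -1",
)

```text
t: 7.12
eef_pos: [0.5168, 0.2198, 0.0915]
ee_rot: [0.595, 3.082, 0.004]
wrist_force: [-10.0, -5.3, 40.7]
width: 0.0
grasp_force: 20.4
```

End stop reached at 41 N, which puts the true tip z at TCP_z + 12 mm. I'll lift off and check that it has latched.

Request:
step_arm(
  steps="0 0 -8 0 -1; 0 0 -12 0 -1; 0 0 -15 0 -1; 0 0 -10 0 -1; 0 0 0 0 -1; 0 0 0 0 -1; 0 0 0 0 -1; 0 0 0 0 -1",
)

```text
t: 7.78
eef_pos: [0.5151, 0.2191, 0.132]
ee_rot: [-0.595, -3.084, 0.001]
wrist_force: [0.4, 0.5, 0.8]
width: 0.0001
grasp_force: 0.0
```

```bash
python3 - <<'E'
from h import *
st()
a=bot.capture("side")[:,:,::-1];cv2.imwrite("pics/side4.png",a)
x0,y0=252,126
h=cv2.cvtColor(a[y0:145,x0:270],cv2.COLOR_BGR2HSV)
m=(h[...,1]<80)&(h[...,2]>150)
n,l,s,c=cv2.connectedComponentsWithStats(m.astype(np.uint8))
print(s[1:],c[1:]+[x0,y0],proj("side",[.4995,.182,.108]),proj("side",[.4995,.182,.1]))
cv2.imwrite("pics/s4.png",cv2.resize(a[80:180,210:330],(720,600)))
E
```

```text
t 7.7833 tcp [0.5151 0.2191 0.132 ] F [0.4 0.5 0.8] w 0.0001 yaw y 68.2 z [-0.001 -0.001 -1.   ] axis in tool mm [0.7 0.1 0. ] tip z 0.107
[[ 0  0  2  2  3]
 [ 5 11  5  4 14]] [[252.33333333 126.33333333]
 [259.35714286 138.21428571]] [258.90091826 136.43062223] [259.04139997 138.6514662 ]
```

View pics/s4.png

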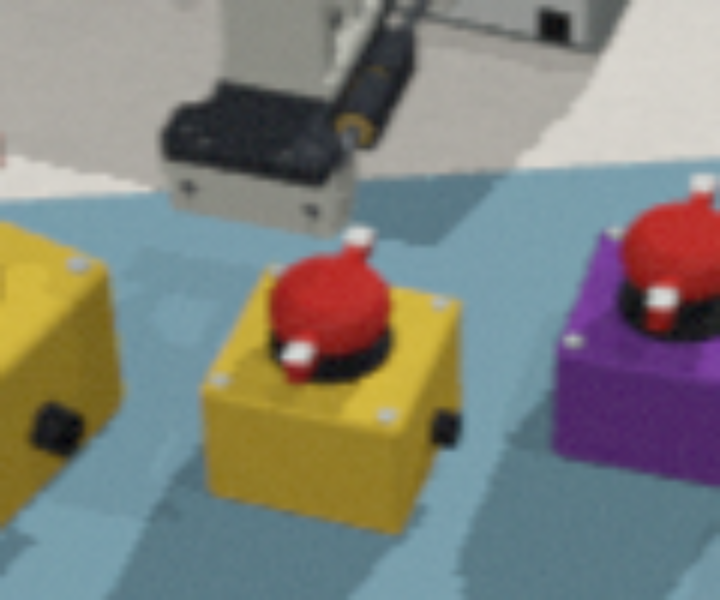

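The crop shows the head lower: the near wing mark went from row 136.1 to 138.2, which is 8 mm down, and it is clear of the fingers. So it is latched. Next I'll go beside the -y wing and down, leaving a gap.

Request:
step_arm(
  steps="-14 -19 0 0 -1; -13 -19 0 0 -1; -13 -19 0 0 -1; 0 0 16 0 -1; 0 0 16 0 -1; 0 0 16 0 -1; 0 0 13 0 -1; 0 0 0 0 -1",
)

```text
t: 8.5
eef_pos: [0.5296, 0.1509, 0.0691]
ee_rot: [-0.594, -3.081, 0.004]
wrist_force: [0.1, -0.1, 0.6]
width: 0.0004
grasp_force: 0.0
```

```bash
python3 -c "
from h import *
st()"
```

```text
t 8.5 tcp [0.5296 0.1509 0.0691] F [ 0.1 -0.1  0.6] w 0.0004 yaw y 68.2 z [-0.005 -0.002 -1.   ] axis in tool mm [39.6 58.1 -0.1] tip z 0.0441
```

Request:
step_arm(
  steps="11 1 0 0 -1; 11 0 0 0 -1; 2 0 0 0 -1; 3 -0.6 0 3 -1; 3 -0.6 0 3 -1; 3 -0.6 0 3 -1; 0 0 0 0 -1; 0 0 0 0 -1",
)

```text
t: 9.17
eef_pos: [0.5007, 0.1642, 0.0726]
ee_rot: [0.831, 3.029, 0.001]
wrist_force: [0.4, 0.4, 0.7]
width: 0.0001
grasp_force: 0.0
```

```bash
python3 - <<'E'
from h import *
st()
a=bot.capture("side")[:,:,::-1]
cv2.imwrite("pics/s5.png",cv2.resize(a[80:180,210:330],(720,600)))
E
```

```text
t 9.1667 tcp [0.5007 0.1642 0.0726] F [0.4 0.4 0.7] w 0.0001 yaw y 59.3 z [ 0.001  0.001 -1.   ] axis in tool mm [16.4 54.6  0. ] tip z 0.0476
```

View pics/s5.png

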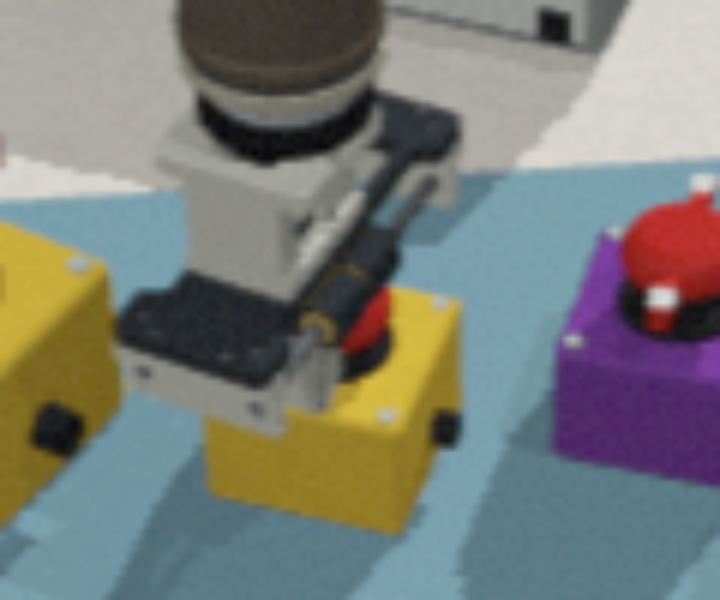

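The crop shows the shut fingers at about (320,370), on the right-hand face of the near wing, with no force yet. I'll carry on round the arc.

Request:
step_arm(
  steps="3 0 1 0 -1; 3 0 1 0 -1; 4.9 -1 0 5 -1; 4.9 -1 0 5 -1; 4.9 -1 0 5 -1; 0 0 0 0 -1; 0 0 0 0 -1; 0 0 0 0 -1",
)

```text
t: 9.88
eef_pos: [0.4822, 0.1727, 0.07]
ee_rot: [1.219, 2.895, 0.0]
wrist_force: [1.1, -0.0, -0.3]
width: 0.0007
grasp_force: 0.5
```

```bash
python3 -c "
from h import *
st()"
```

```text
t 9.8833 tcp [0.4822 0.1727 0.07  ] F [ 1.1 -0.  -0.3] w 0.0007 yaw y 44.4 z [ 0. -0. -1.] axis in tool mm [10.8 55.8  0. ] tip z 0.045
```

Request:
step_arm(
  steps="4.9 -1 0 5 -1; 4.9 -1 0 5 -1; 0 0 0 0 -1; 0 0 0 0 -1; 0 0 0 0 -1; 0 0 0 0 -1; 0 0 0 0 -1; 0 0 0 0 -1",
)

```text
t: 10.55
eef_pos: [0.4743, 0.1785, 0.0699]
ee_rot: [1.47, 2.776, 0.0]
wrist_force: [2.3, -0.6, 0.3]
width: 0.0006
grasp_force: 0.7
```

```bash
python3 - <<'E'
from h import *
st()
o=[]
for n,(x0,y0) in(("side",(210,80)),("top",(110,170))):
    a=bot.capture(n)[:,:,::-1];o.append(cv2.resize(a[y0:y0+100,x0:x0+100],(400,400),interpolation=cv2.INTER_CUBIC))
cv2.imwrite("pics/s6.png",np.hstack(o))
E
```

```text
t 10.55 tcp [0.4743 0.1785 0.0699] F [ 2.3 -0.6  0.3] w 0.0006 yaw y 34.2 z [ 0. -0. -1.] axis in tool mm [11.3 56.3  0. ] tip z 0.0449
```

View pics/s6.png

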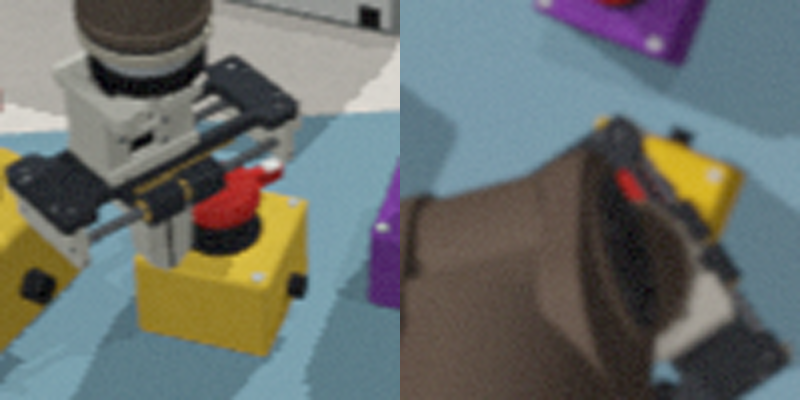

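The far wing mark is at about (270,163) in the side crop and clearly turned clockwise. I'll check its angle and height by its radius.

```bash
python3 - <<'E'
from h import *
a=bot.capture("side")[:,:,::-1];x0,y0,x1,y1=270,114,284,126
h=cv2.cvtColor(a[y0:y1,x0:x1],cv2.COLOR_BGR2HSV)
m=((h[...,1]<80)&(h[...,2]>170)).astype(np.uint8)
n,l,s,c=cv2.connectedComponentsWithStats(m)
for i in range(1,n):
  uv=c[i]+[x0,y0]
  for z in(.1,.108):
    d=ray("side",uv,z)[:2]-[.5148,.22];print(s[i],uv.round(1),z,np.linalg.norm(d).round(4),"turn deg",(68.2-np.degrees(np.arctan2(d[1],d[0]))).round(1))
E
```

```text
[ 5  5  5  4 14] [277.  120.5] 0.1 0.0517 turn deg 27.7
[ 5  5  5  4 14] [277.  120.5] 0.108 0.0455 turn deg 36.5
[2 7 1 1 1] [272. 121.] 0.1 0.0413 turn deg 15.6
[2 7 1 1 1] [272. 121.] 0.108 0.0338 turn deg 25.0
[10  7  4  5 11] [282.2 123.5] 0.1 0.0561 turn deg 48.4
[10  7  4  5 11] [282.2 123.5] 0.108 0.053 turn deg 57.9
```

It reads as popped out at about 36° (0.63 rad). I'll push a little further for margin, then back off and clear.

Request:
step_arm(
  steps="2.9 -0.6 0 3 -1; 0 0 0 0 -1; -20 0 0 0 -1; -35 0 0 0 -1; 0 -5 -20 0 -1; 0 0 -40 0 -1; 0 0 -40 0 -1; 0 0 -20 0 -1",
)

```text
t: 11.37
eef_pos: [0.4971, 0.1311, 0.1938]
ee_rot: [1.541, 2.736, 0.004]
wrist_force: [0.7, 0.3, 0.4]
width: 0.0009
grasp_force: 0.0
```

Request:
step_arm(
  steps="-20 -20 0 0 -1; -20 -20 0 0 -1; -20 -20 0 0 -1; 0 0 0 0 -1; 0 0 0 0 -1; 0 0 0 0 -1; 0 0 0 0 -1; 0 0 0 0 -1",
)

```text
t: 12.03
eef_pos: [0.4758, 0.0499, 0.1898]
ee_rot: [-1.54, -2.738, 0.0]
wrist_force: [0.9, 0.6, 0.6]
width: 0.0004
grasp_force: 0.0
```

```bash
python3 - <<'E'
from h import *
st()
a=bot.capture("side")[:,:,::-1];cv2.imwrite("pics/end.png",a);b=cv2.imread("pics/side0.png")
for im in(b,a):
  for x0,y0,x1,y1 in((254,130,268,142),(264,113,276,121)):
    h=cv2.cvtColor(im[y0:y1,x0:x1],cv2.COLOR_BGR2HSV)
    m=((h[...,1]<80)&(h[...,2]>150)).astype(np.uint8)
    n,l,s,c=cv2.connectedComponentsWithStats(m);print(s[1:,4],(c[1:]+[x0,y0]).round(1).tolist())
d=cv2.absdiff(a,b).max(2)
for nm,r in dict(box=(235,110,300,170),jar=(280,182,306,218),bob=(243,202,264,224),start=(262,236,308,300),drv=(200,316,292,375)).items():
    print(nm,(d[r[1]:r[3],r[0]:r[2]]>60).sum())
E
```

```text
t 12.0333 tcp [0.4758 0.0499 0.1898] F [0.9 0.6 0.6] w 0.0004 yaw y 31.3 z [-0.  0. -1.] axis in tool mm [124.9 121.1  -0. ] tip z 0.1648
[14] [[259.1, 136.1]]
[22  4] [[267.9, 117.1], [273.5, 120.0]]
[12] [[259.5, 136.0]]
[1 4] [[268.0, 115.0], [273.5, 120.0]]
box 669
jar 0
bob 0
start 0
drv 0
```

The near wing mark is back at (259.5,136.0), its starting place, so the button is out and untwisted. The jar, bobbin, screwdriver and start box look unchanged.

```bash
python3 -c "
from plant import bot
print(bot.job_done())"
```

```text
the job is handed in; nothing more can be done
None
```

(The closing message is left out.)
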